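# Roll a bearing sleeve up the feed ramp behind its one-way dog

## Task

Load the feed ramp: first swing the steel gate at the top of the ramp fully shut by pushing its red knob, so that it bars the lane against its stop pin. Then roll the bronze sleeve slowly up the ramp by pushing it from behind with the fingertips, over the yellow spring dog, until it meets the shut gate and the dog has sprung up behind it; do not grip or lift it, and do not let it roll back or shoot ahead on the way. Let go with the sleeve resting there, and leave the loose collars and the hexagon key where they lie.

Things in the scene. Friction and masses are not known exactly. Their poses are not given: they have to be found in the camera images.
- stand: Feed stand, fixed: dark base plate 290 (x) x 130 (y) x 8 mm. Origin at the centre of its underside, on the table; its x axis runs level along the lane, uphill, y to the left looking uphill, z up. The flat landing is at its low end, x = -143 to -75 mm, top 12 mm above the table, with a lip 4 mm high at its outer edge; green flared cheeks at x = -97 to -64 mm, tops at 26 mm, lead into the lane.
- ramp: The aluminium ramp plate, fixed to the stand, 210 mm long. Origin on its top face at the foot of the slope (stand x = -75, y = 0, z = 12 mm); x runs up the slope (0.122 rad = 7 degrees), y left, z square to the slope. Green guide rails 12 mm high, inner faces at y = +-34.5 mm, run along it. The sleeve touching the shut gate has its centre at x = 160, z = 22 mm in this frame.
- sleeve: Smooth bronze tube 44 mm in diameter, 64 mm long, about 0.45 kg, lying across the landing at the foot of the ramp, up to 0.15 rad askew. Origin at its centre; its y axis is the tube's axis (the frame turns as it rolls). Friction about 0.3; on the slope it rolls back if not held. Two spread fingertips behind it at centre height square it up; the push takes 1 to 5 N. Keep it under 0.1 m/s.
- gate (a joint): Angle of the swing gate, rad: 0 = shut, square across the lane and against the stop pin; it grows as the gate opens towards the landing (1.57 = along the left guide rail). At angle q its knob is at pivot + 90 mm * (-sin q, -cos q) in the stand's x and y. Stiff hinge: stays where it is left, under 1 N at the knob.
- gate_pivot (a point): The gate's upright hinge axis, 54 mm above the table, left of the lane at its top end (stand x = 108, y = 50 mm). The bar is 10 mm thick and 12 mm high, 48 to 60 mm above the table; the bolt head over the pivot reaches 66 mm.
- gate_knob (a point): Centre of the red upright knob at the gate's free end, 74 mm above the table: a cylinder 14 mm in diameter, 63 to 85 mm above the table. Push on its side, from the left and below, round the arc.
- dog (a joint): Angle of the yellow one-way spring dog in the slot in the middle of the ramp, rad: 0 = raised, 0.25 = pressed flush. The sleeve presses it down as it rolls over (a light spring, 0.05 N m); it springs up behind the sleeve, which may then settle back on it by 2 to 4 mm.
- dog_tip (a point): Upper edge of the dog, 12 mm wide; raised, it stands 10 mm above the ramp face, at ramp x = 139 mm.
- collar0: Loose bronze collar, 26 mm in diameter, 10 mm high, lying on the table right of the stand; origin at the centre of its underside. Leave alone.
- collar1: A second loose collar of the same kind; leave alone.
- hex_key0: Loose black hexagon key, 34 x 92 x 9 mm, lying on the table left of the stand; origin at the centre of its underside. Leave alone.
Mind the look-alikes: they are no part of the job. Of the things shaped like the sleeve, the bronze one is meant.

How it is judged:
By the outcome, as a careful person would: the job done as asked, in the order asked, and still so for the second after the job is handed in, with the robot touching nothing.
It also fails if it takes over 51 s, if anything falls off the work surface, if the arm or the gripper's body presses on something with over 40 N, if the wrist force passes 120 N, or if a joint passes its speed limit or range.

## Robot

A 6-joint arm with a two-finger parallel gripper is mounted at the origin on a cart in front of the work surface, level with it; the furniture and walls round the work are solid. World frame = base frame: x ahead of the robot, y to its left, z up, the work surface at z = 0. Lengths are in m, angles in rad, forces in N, time in s.
With the tool pointing down it reaches from about 0.35 to 0.85 m from the base axis. Payload 8.1 kg.
Tool frame: the origin (TCP) lies on the centre line of the jaws, within the pads' length; the fingertips stand 14 mm ahead of it and the grasp point (between the pads) lies 5 mm behind it (arm.finger_overhang is the distance from the TCP to the fingertips, in m); z points along the fingers, y is the direction in which the jaws open and shut (so a half turn about z gives the same grasp; the last joint's range is limited). The gripper opens to 93 mm and grips with 3 to 60 N. Pads are 15 mm wide; open, the fingers measure 128 mm over their backs; the gripper's body (75 mm by 188 mm) begins 65 mm behind the grasp point.
Start: joints at [1.239, 0.13, 1.488, -0, 1.523, -0.085], TCP at [0.147, 0.582, 0.204] pointing down, gripper open.
Joint ranges: [-2.96, 2.96], [-0.89, 2.26], [0.02, 2.5], [-1.34, 4.48], [0, 2.73], [-2.66, 2.66]. Speed limits (rad/s): [2.39, 2.39, 2.79, 3.14, 3.14, 3.14].

## Interface

Orientations are given as a 3x3 rotation matrix whose columns are the frame's x, y, z axes.
In Python, from rig import arm gives the robot as it stands.
- The arm moves only by the shell command python3 -m jog 'ROWS' [FORCE]. ROWS is JSON, a list of rows, each a list of 3 entries, a list of its own where there are three numbers: the opening, from 0 (shut) to 1 (fully open), then the shift along the tool's x, y, z in mm, then the turn about the tool's z in degrees. In form: [[gripper, [tx, ty, tz], yaw], ...]. A call has 1 to 20 rows; each row shifts and turns the commanded pose from where the row before left it, along the tool's axes as they then stand; what a row does not reach is not made up. A row lasts 1/12 s, in which the tool goes at most 41.7 mm and 7.16 degrees, less where a joint would pass 70% of its speed; a pose out of reach is approached as far as the arm can. A call with a gripper value outside its range is refused whole. The fingers move at their own pace and stop on an object; FORCE is the grip in N (left out, the last holds). Time passes only in rows, so rows that do not move let the fingers close. It gives the time, the measured TCP pose, the force and the opening at its end, in the units of the state.
- arm.get_obs(): the state, without advancing time (a new reading comes with each control period).
- arm.get_image(name): name is "side" or "top"; returns the picture (480x640x3 uint8, blue, green, red); there is no depth.
- arm.camera_info(name): a dict with "fx", "fy", "cx", "cy" (pixels), "R" (3x3) and "t" (3): a world point X has camera coordinates R X + t. Camera axes: x right, y down, z forward; pixel columns grow to the right and rows downward; lengths in m; the calibration is good to about 2 mm. A picture is of the moment at which its call begins. camera_info takes no time and is no camera call.
- arm.sign_off(): hands the job in, once; it reports no verdict.
The state is a dict: "t": time; "joint_positions": joint angles; "dq": joint speeds; "joint_efforts": joint torques, N m; "position": TCP position; "ee_rot": TCP orientation; "wrist_force": force on the tool from outside, world axes, zero at the start; "moment": the same for the moment, N m; "gripper_width": finger opening in m.
Only numpy, scipy, OpenCV 4.12 (cv2) and the standard library are available. Lean on these libraries where they do the work, as an engineer would, in place of code of your own. Each camera call takes 0.05 s, during which the arm holds its last target.

## Working session

There is one attempt and no reset: what is moved stays moved. The work goes in short steps, Python scripts to look and compute and a shell command to move; the robot and the scene stay as the last step left them, time stands still between calls to the robot, and variables do not carry over. Pictures are saved under pics/ and viewed, and the job is handed in when it is done.

```bash
mkdir -p pics; ls; python3 - <<'E'
from rig import arm
import cv2
o=arm.get_obs();print(o['t'],o['position'],o['ee_rot'],o['gripper_width'])
for n in('side','top'):
    cv2.imwrite(f'pics/{n}0.png',arm.get_image(n)); print(n,arm.camera_info(n))
E
```

```text
pics
0.0 [0.14637758 0.58125476 0.20285206] [[-9.69687258e-01  2.44348628e-01 -6.07708362e-04]
 [ 2.44349335e-01  9.69685639e-01 -1.77882653e-03]
 [ 1.54632248e-04 -1.87339856e-03 -9.99998233e-01]] 0.0928616052652603
side {'fx': 527.316435555786, 'fy': 527.316435555786, 'cx': 321.21298652712716, 'cy': 244.9777889504408, 'R': array([[ 0.85086838, -0.52537177,  0.00273973],
       [-0.31546145, -0.5150633 , -0.79699051],
       [ 0.42012745,  0.67726975, -0.60398561]]), 't': array([-0.24421149,  0.38798645,  0.47540573])}
top {'fx': 556.0685329393791, 'fy': 556.0685329393791, 'cx': 317.8142334372141, 'cy': 245.73649923301573, 'R': array([[-0.00286238, -0.99999408, -0.00190865],
       [-0.98069324,  0.00318033, -0.19552662],
       [ 0.19553153,  0.00131213, -0.98069654]]), 't': array([0.36002545, 0.51891847, 0.92953546])}
```

View pics/side0.png

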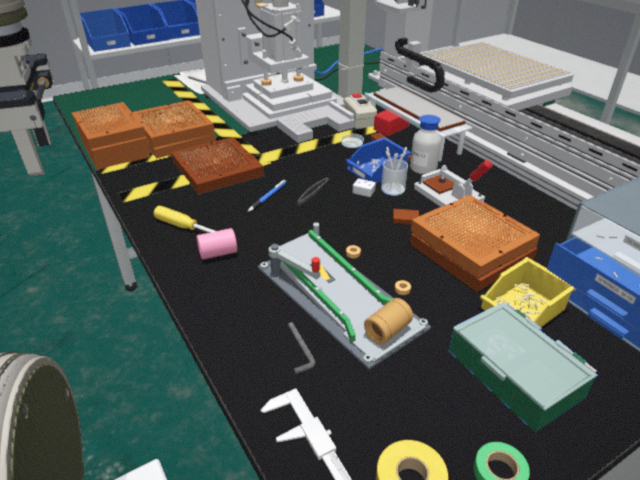

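View pics/top0.png

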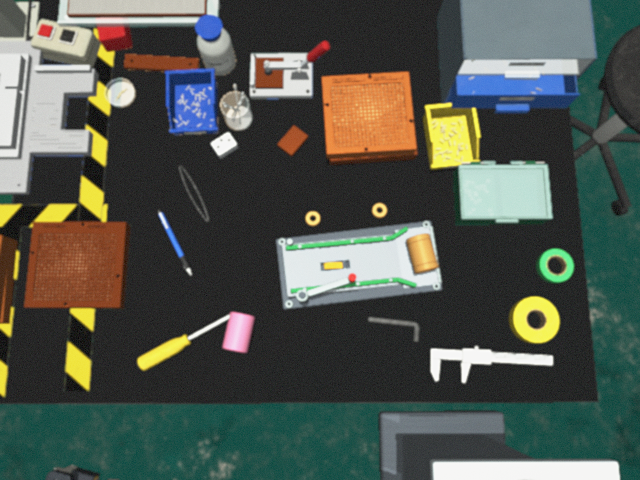

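```bash
python3 - <<'E'
import cv2
t=cv2.imread('pics/top0.png')[205:320,265:455]; cv2.imwrite('pics/topz.png',cv2.resize(t,None,fx=4,fy=4,interpolation=cv2.INTER_CUBIC))
t=cv2.imread('pics/side0.png')[215:370,250:440]; cv2.imwrite('pics/sidez.png',cv2.resize(t,None,fx=3.8,fy=3.8,interpolation=cv2.INTER_CUBIC))
E
```

```text
(no output)
```

View pics/topz.png

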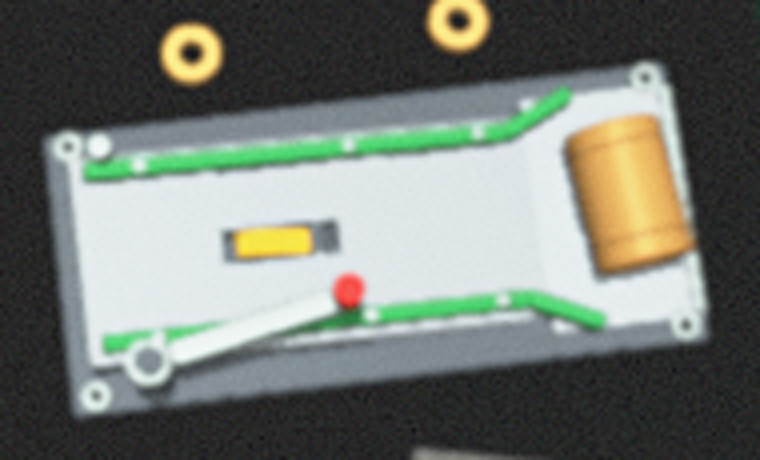

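View pics/sidez.png

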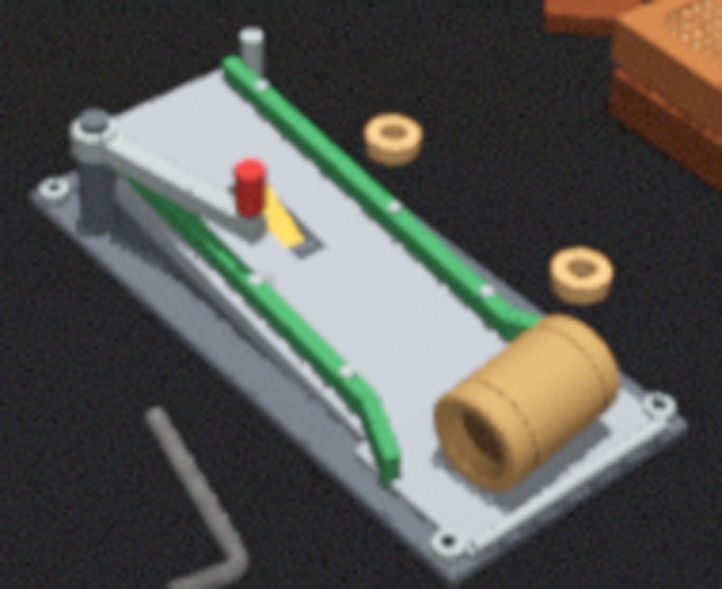

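```bash
cat > h.py <<'E'
import numpy as np, cv2
from rig import arm
def ray(cam,uv):
    i=arm.camera_info(cam);R=np.array(i['R']);t=np.array(i['t'])
    d=R.T@np.array([(uv[0]-i['cx'])/i['fx'],(uv[1]-i['cy'])/i['fy'],1]);return -R.T@t,d
def onz(cam,uv,z):
    c,d=ray(cam,uv);return c+d*(z-c[2])/d[2]
def tri(uvt,uvs):
    (a,d),(b,e)=ray('top',uvt),ray('side',uvs)
    s=np.linalg.lstsq(np.c_[d,-e],b-a,rcond=None)[0];p,q=a+s[0]*d,b+s[1]*e
    return (p+q)/2,np.linalg.norm(p-q)
def proj(cam,X):
    i=arm.camera_info(cam);p=np.array(i['R'])@X+np.array(i['t']);return np.array([i['fx']*p[0]/p[2]+i['cx'],i['fy']*p[1]/p[2]+i['cy']])
def fit(M,W):
    M=np.array(M);W=np.array(W)[:,:2];mc,wc=M.mean(0),W.mean(0);A=(M-mc).T@(W-wc)
    th=np.arctan2(A[0,1]-A[1,0],A[0,0]+A[1,1]);R=np.array([[np.cos(th),-np.sin(th)],[np.sin(th),np.cos(th)]])
    t=wc-R@mc;return th,t,((M@R.T+t)-W)*1e3
T=lambda x,y:(x/4+265-.375,y/4+205-.375)
S=lambda x,y:(x/3.8+250-.37,y/3.8+215-.37)
E
python3 - <<'E'
from h import *
C={'a':(.145,-.065),'b':(-.145,-.065),'c':(-.145,.065),'d':(.145,.065)}
tp={'a':(43,135),'b':(667,65),'c':(710,340),'d':(76,418)}
sp={'b':(687,425),'c':(452,582),'d':(30,195)}
np.set_printoptions(precision=4,suppress=True)
Wt={k:onz('top',T(*v),.008) for k,v in tp.items()};Ws={k:onz('side',S(*v),.008) for k,v in sp.items()}
for W in (Wt,Ws):
    th,t,r=fit([C[k] for k in W],list(W.values()));print(th,t,r.tolist())
# both averaged
ks=list(Wt)+list(Ws);th,t,r=fit([C[k] for k in ks],list(Wt.values())+list(Ws.values()));print('avg',th,t)
R=np.array([[np.cos(th),-np.sin(th)],[np.sin(th),np.cos(th)]])
for n,a,b in [('knob',(349,283),(249,170)),('pivot',(148,357),(95,117))]:
    p,e=tri(T(*a),S(*b));print(n,p,e,R.T@(p[:2]-t))
for n,a,z in [('knob85',(350,286),.085),('piv66',(148,360),.066)]:
    p=onz('top',T(*a),z);print(n,p,R.T@(p[:2]-t))
h=cv2.cvtColor(cv2.imread('pics/top0.png'),cv2.COLOR_BGR2HSV)
m=cv2.inRange(h,(8,90,60),(22,255,255));m[:230]=0;m[280:]=0;m[:,:400]=0;m[:,450:]=0
c=max(cv2.findContours(m,0,1)[0],key=cv2.contourArea);print(cv2.minAreaRect(c),cv2.contourArea(c))
b=cv2.boxPoints(cv2.minAreaRect(c))
P=np.array([onz('top',q,.034) for q in b]);print(P); print('ctr stand',R.T@(P.mean(0)[:2]-t))
E
```

```text
1.6862641067832693 [0.4943 0.2844] [[-0.7045055296626135, -1.0019602549282691], [0.3737184088291601, 0.7466852914811417], [-0.33758842154085755, -0.21984313428755065], [0.6683755423741999, 0.4751180977345948]]
1.6876911940957524 [0.4936 0.2814] [[0.7427203573604491, -0.8724551187880292], [-0.16493136044298806, -0.3843829802209209], [-0.577788996917239, 1.25683809900895]]
avg 1.6870151856749451 [0.494  0.2831]
knob [0.4623 0.3012 0.0811] 0.001179089838427713 [0.0216 0.0295]
pivot [0.4337 0.3863 0.0645] 0.00038818323805809093 [0.1095 0.0479]
knob85 [0.461  0.3007 0.085 ] [0.0213 0.0308]
piv66 [0.4321 0.3863 0.066 ] [0.1097 0.0496]
((421.4902648925781, 252.9685821533203), (36.984031677246094, 24.403535842895508), 72.75853729248047) 803.5
[[0.5355 0.2026 0.034 ]
 [0.5487 0.1601 0.034 ]
 [0.4842 0.1433 0.034 ]
 [0.4713 0.1853 0.034 ]]
ctr stand [-0.1114 -0.003 ]
```

```bash
python3 -m jog '[[0,[0,0,0],7],[0,[0,0,0],7],[0,[0,0,0],7],[0,[0,0,0],7],[0,[0,0,0],7],[0,[0,0,0],7],[0,[0,0,0],7],[0,[0,0,0],7],[0,[0,0,0],7],[0,[0,0,0],7],[0,[0,0,0],7],[0,[0,0,0],7],[0,[0,0,0],7],[0,[0,0,0],7],[0,[0,0,0],7],[0,[0,0,0],2.6],[0,[0,0,0],0]]'
cat >> h.py <<'E'
th=1.687;t0=np.array([.4935,.284])
RS=np.array([[np.cos(th),-np.sin(th)],[np.sin(th),np.cos(th)]])
def world(x,y,z): return np.r_[RS@np.array([x,y])+t0,z]
def stand(p): return np.r_[RS.T@(np.array(p)[:2]-t0),p[2]]
def go(x,y,z):
    o=arm.get_obs();d=world(x,y,z)-o['position'];return (np.array(o['ee_rot']).T@d*1e3).round(1)
E
python3 - <<'E'
from h import *
o=arm.get_obs();R=o['ee_rot'];print(np.degrees(np.arctan2(R[1][0],R[0][0])),stand(o['position'])*1e3,o['wrist_force'])
print(go(.0028,.0433,.204),go(.0028,.0433,.082))
q=np.linspace(1.34,0,9);a=np.r_[.784,-.62]
K=np.c_[.108-.09*np.sin(q),.05-.09*np.cos(q)]*1e3
D=np.diff(K,axis=0);print(np.c_[D@a, D@np.r_[-.62,-.784]],K)  # tool x=n ; tool y in stand
print(RS.T@np.array(R)[:2,:2])
E
```

```text
t: 1.52
position: [0.1465, 0.5815, 0.2033]
ee_rot: [[0.528, 0.849, -0.0], [0.849, -0.528, -0.001], [-0.001, 0.0, -1.0]]
wrist_force: [0.4, 0.5, 0.3]
gripper_width: 0.0002
58.129045379266174 [335.71265148 310.19518287 203.30044109] [0.42702713 0.45092229 0.33193946]
[-94.2 416.2  -0.5] [-94.1 416.1 121.5]
[[12.52983213  8.33750994]
 [13.74448447  6.13187669]
 [14.57441886  3.75460783]
 [14.99640484  1.27224482]
 [14.99863073 -1.24572924]
 [14.58103421 -3.72883445]
 [13.75530412 -6.10756691]
 [12.54455323 -8.31534421]] [[ 20.38639125  29.4122473 ]
 [ 25.04492113  15.09362681]
 [ 32.025423     1.75206068]
 [ 41.13250761 -10.23901113]
 [ 52.11126117 -20.54394993]
 [ 64.65438049 -28.87431312]
 [ 78.41077471 -34.99692787]
 [ 92.99539251 -38.74041782]
 [108.         -40.        ]]
[[ 0.78229324 -0.62290953]
 [-0.62290942 -0.78229383]]
```

```bash
python3 -m jog '[[0,[-7.2,32,0],0],[0,[-7.2,32,0],0],[0,[-7.2,32,0],0],[0,[-7.2,32,0],0],[0,[-7.2,32,0],0],[0,[-7.2,32,0],0],[0,[-7.2,32,0],0],[0,[-7.2,32,0],0],[0,[-7.2,32,0],0],[0,[-7.2,32,0],0],[0,[-7.2,32,0],0],[0,[-7.2,32,0],0],[0,[-7.2,32,0],0],[0,[0,0,0],0],[0,[0,0,0],0]]'
python3 - <<'E'
from h import *
o=arm.get_obs();print(stand(o['position'])*1e3,go(.0028,.0433,.082))
for n in('side','top'): cv2.imwrite(f'pics/{n}1.png',arm.get_image(n))
E
```

```text
t: 2.77
position: [0.4518, 0.2821, 0.2035]
ee_rot: [[0.527, 0.85, -0.001], [0.85, -0.527, -0.0], [-0.001, -0.001, -1.0]]
wrist_force: [-0.1, 0.6, 0.8]
gripper_width: 0.0002
[  2.94349606  41.6659271  203.50158872] [ -1.   -1.1 121.5]
```

View pics/side1.png

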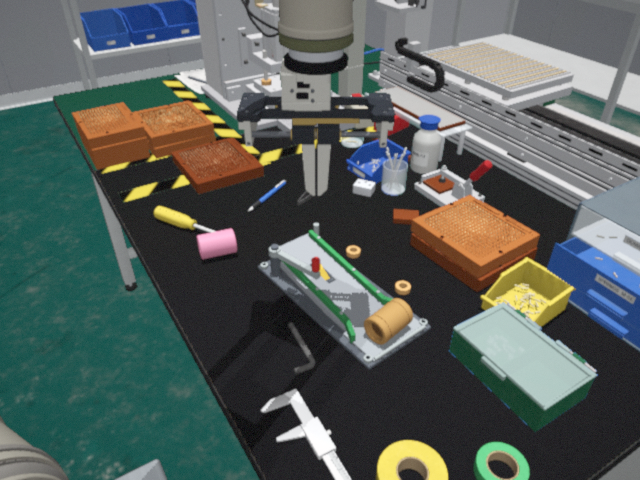

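The closed fingers hang clear above the knob (tips about pixel (317,190)), and everything else looks undisturbed. I'll go down behind the knob.

```bash
python3 -m jog '[[0,[-2,-1,25],0],[0,[0,0,25],0],[0,[0,0,25],0],[0,[0,0,24],0],[0,[0,0,15],0],[0,[0,0,7.5],0],[0,[0,0,0],0],[0,[0,0,0],0]]'
python3 - <<'E'
from h import *
o=arm.get_obs();print(stand(o['position'])*1e3,o['wrist_force'])
for n in('side','top'): cv2.imwrite(f'pics/{n}2.png',cv2.resize(arm.get_image(n)[190:370,240:460],None,fx=3,fy=3))
E
```

```text
t: 3.53
position: [0.4488, 0.283, 0.0829]
ee_rot: [[0.525, 0.851, -0.0], [0.851, -0.525, 0.0], [0.0, -0.0, -1.0]]
wrist_force: [-0.5, 0.5, 0.1]
gripper_width: 0.0004
[ 4.19176227 44.53170524 82.90466012] [-0.50455307  0.54402869  0.07572719]
```

View pics/side2.png

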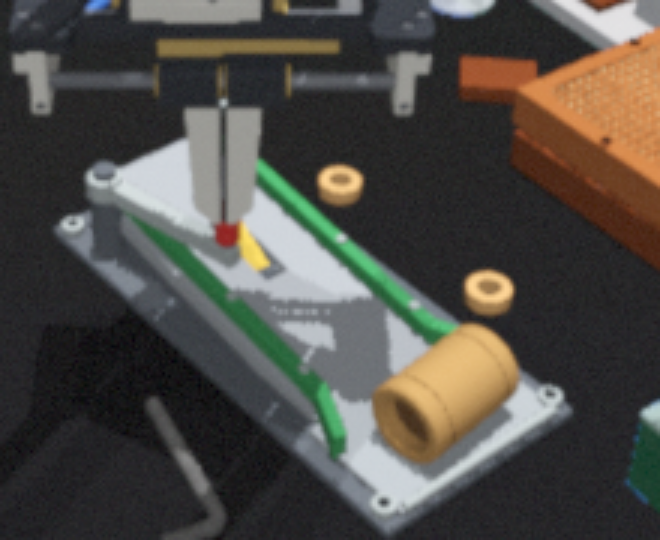

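```bash
python3 -m jog '[[0,[4,1,0],0],[0,[4,1,0],0],[0,[6.2,4.2,0],0],[0,[6.3,4.2,0],0],[0,[6.8,3.1,0],0],[0,[6.9,3.1,0],0],[0,[7.3,1.9,0],0],[0,[7.3,1.9,0],0],[0,[7.5,0.6,0],0],[0,[7.5,0.6,0],0],[0,[0,0,0],0]]'
python3 - <<'E'
from h import *
o=arm.get_obs();print(stand(o['position'])*1e3,o['wrist_force'])
for n in('side','top'): cv2.imwrite(f'pics/{n}3.png',cv2.resize(arm.get_image(n)[190:370,240:460],None,fx=3,fy=3))
E
```

```text
t: 4.55
position: [0.5018, 0.3263, 0.0825]
ee_rot: [[0.526, 0.851, 0.0], [0.851, -0.526, 0.0], [0.001, 0.0, -1.0]]
wrist_force: [0.3, 0.5, 0.2]
gripper_width: 0.0003
[ 41.06069653 -13.18539549  82.45577352] [0.25054268 0.46759395 0.21003716]
```

View pics/side3.png

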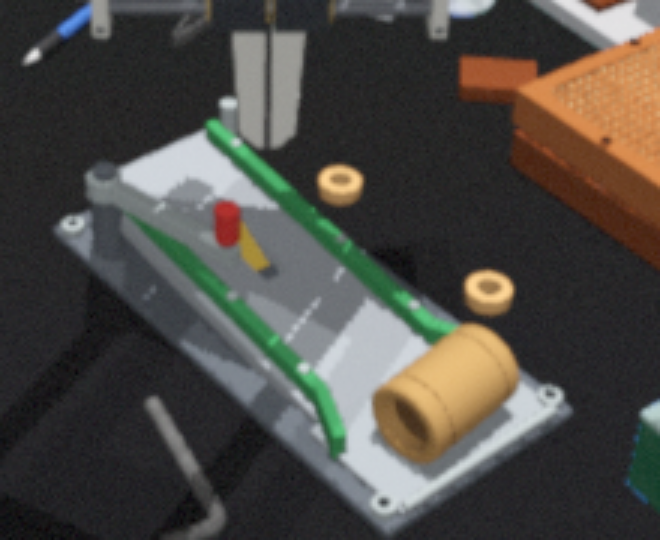

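```bash
python3 - <<'E'
from h import *
o=arm.get_obs();p=o['position']-np.r_[0,0,.014]; print(arm.finger_overhang,o['position'])
for n in('side','top'): print((proj(n,p)-[240,190])*3, (proj(n,world(.0215,.030,.074))-[240,190])*3)
E
```

```text
0.014 [0.50106096 0.32533514 0.08225214]
[264.46970053 179.48408049] [224.21573215 218.42589883]
[290.94926671 193.63159348] [333.24742887 260.70326112]
```

View pics/top3.png

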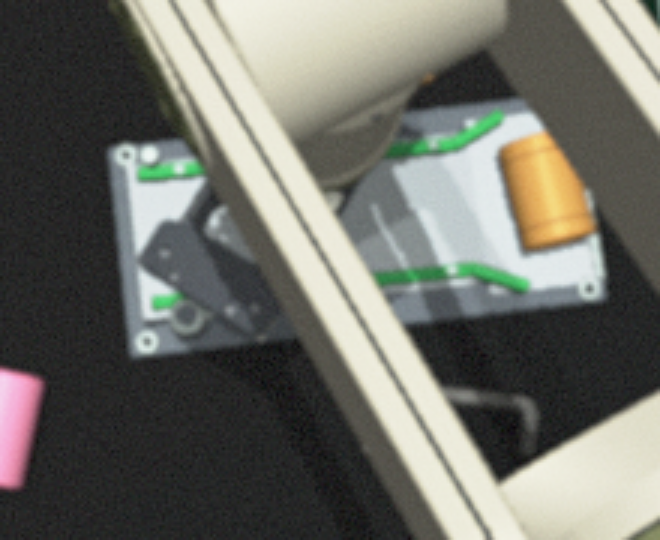

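View pics/top2.png

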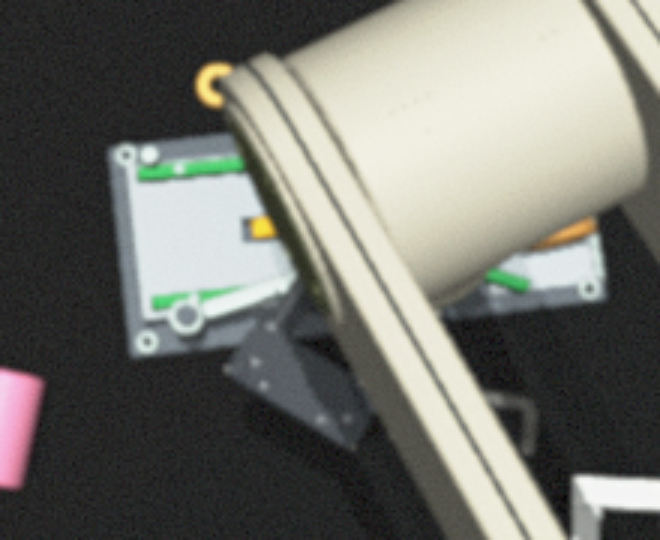

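```bash
python3 - <<'E'
from h import *
for p in ([.4518,.2821,.2035],[.4488,.283,.0829]):
  for dz in (.014,-.006): print(proj('side',np.array(p)-[0,0,dz]), (proj('side',np.array(p)-[0,0,dz])-[240,190])*3)
t=cv2.imread('pics/side1.png')[80:300,220:420];cv2.imwrite('pics/s1z.png',cv2.resize(t,None,fx=3,fy=2.7*1,interpolation=cv2.INTER_CUBIC))
E
```

```text
[315.89779049 208.81872563] [227.69337148  56.4561769 ]
[315.84940086 196.701959  ] [227.54820258  20.10587699]
[314.19524441 274.60282325] [222.58573322 253.80846975]
[314.1255649  264.56772981] [222.37669471 223.70318944]
```

View pics/s1z.png

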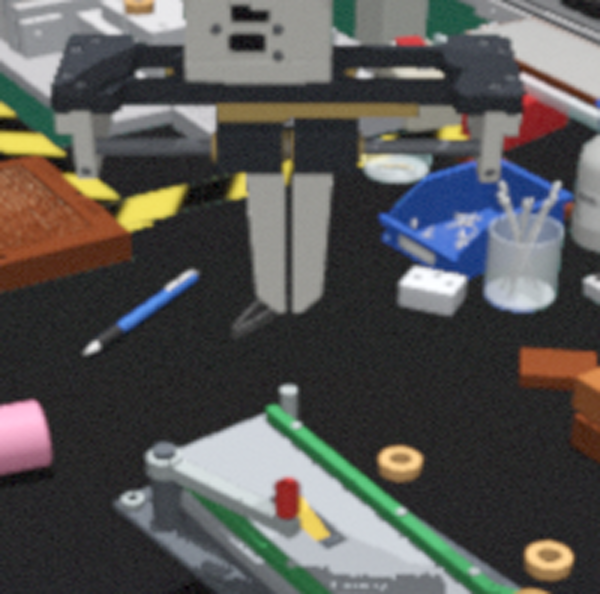

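The side picture puts the fingertips about 20 mm higher than the stated TCP + 14 mm. That explains why the closed fingers passed over the knob with no force. I'll go back, measure the tip height with the gripper both open and shut, and retry lower.

```bash
python3 -m jog '[[0,[0,0,-15],0],[0,[-16,-5.5,-10],0],[0,[-16,-5.5,0],0],[0,[-16,-5.5,0],0],[0,[-16,-5.5,0],0],[0,[0,0,0],0],[0,[0,0,0],0]]'
python3 - <<'E'
from h import *
o=arm.get_obs();print(stand(o['position'])*1e3,proj('side',o['position']-np.r_[0,0,.014]),proj('side',o['position']+np.r_[0,0,.006]),o['joint_positions'])
cv2.imwrite('pics/s4.png',cv2.resize(arm.get_image('side')[140:340,200:440],None,fx=3,fy=3))
E
python3 -m jog '[[1,[0,0,0],0],[1,[0,0,0],0],[1,[0,0,0],0],[1,[0,0,0],0],[1,[0,0,0],0],[1,[0,0,0],0]]'
python3 - <<'E'
from h import *
o=arm.get_obs();print(stand(o['position'])*1e3,o['gripper_width'])
cv2.imwrite('pics/s5.png',cv2.resize(arm.get_image('side')[140:340,200:440],None,fx=3,fy=3))
R=np.array(o['ee_rot'])
for s in(-1,1):
  for dz in (.014,-.006): print((proj('side',o['position']+R@np.r_[0,s*o['gripper_width']/2,dz])-[200,140])*3)
E
```

```text
t: 5.23
position: [0.4485, 0.282, 0.1076]
ee_rot: [[0.526, 0.85, 0.0], [0.85, -0.526, 0.0], [0.0, 0.0, -1.0]]
wrist_force: [-0.1, -0.2, -0.4]
gripper_width: 0.0007
[  3.19706305  44.95064774 107.62776482] [314.28212738 262.58805364] [314.21238508 252.16704064] [ 4.64483408e-01  7.48352721e-03  1.79572307e+00 -3.07719509e-05
  1.33792750e+00  1.01877511e+00]
t: 5.78
position: [0.4488, 0.2823, 0.1073]
ee_rot: [[0.526, 0.85, -0.0], [0.85, -0.526, -0.0], [-0.0, -0.0, -1.0]]
wrist_force: [-0.4, -0.4, -0.2]
gripper_width: 0.0357
[  3.52843321  44.58321676 107.31018918] 0.03565700912090079
[307.7116443  367.55081977]
[306.96832521 336.30283533]
[378.32599252 367.74231645]
[378.66667598 336.4988526 ]
```

View pics/s4.png

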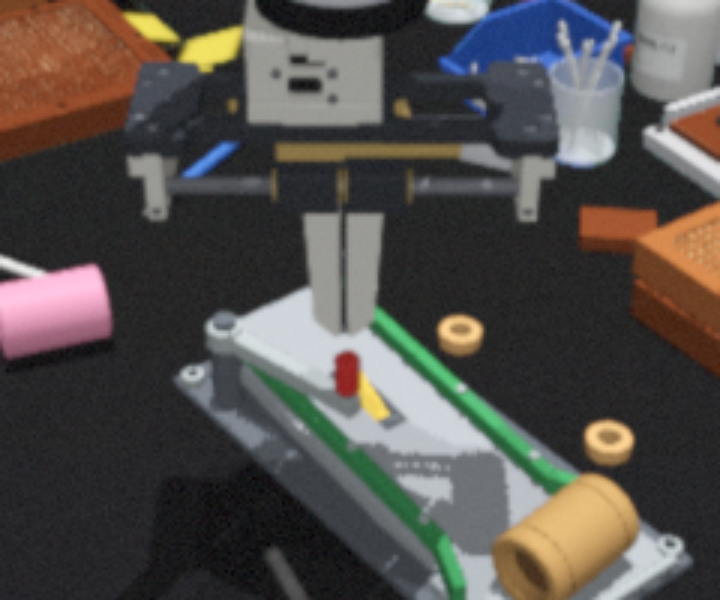

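View pics/s5.png

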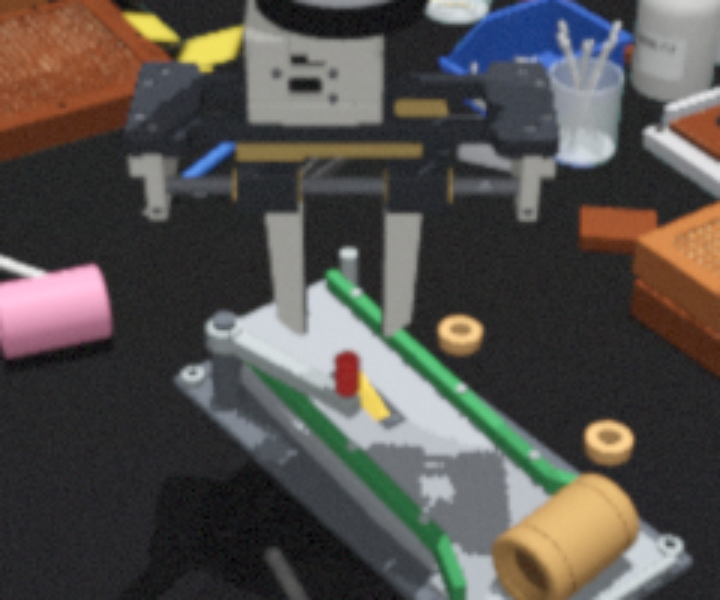

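Height is the right explanation. If the offset were sideways, the first descent would have landed on the knob. So the tip sits about 6 mm behind the reported TCP, both open and shut. I'll close and descend to TCP z ≈ 0.062.

```bash
python3 -m jog '[[0,[0,0,0],0],[0,[0,0,0],0],[0,[0,0,0],0],[0,[0,0,0],0],[0,[0,0,0],0],[0,[0,0,15],0],[0,[0,0,10],0],[0,[0,0,10],0],[0,[0,0,10],0],[0,[0,0,0],0]]'
python3 - <<'E'
from h import *
o=arm.get_obs();print(stand(o['position'])*1e3,o['wrist_force'])
E
python3 -m jog '[[0,[3.5,0,0],0],[0,[3.5,1,0],0],[0,[6.2,4.2,0],0],[0,[6.3,4.2,0],0],[0,[0,0,0],0]]'
python3 - <<'E'
from h import *
o=arm.get_obs();print(stand(o['position'])*1e3,o['wrist_force'])
cv2.imwrite('pics/s6.png',cv2.resize(arm.get_image('side')[140:340,200:440],None,fx=3,fy=3))
E
```

```text
t: 6.67
position: [0.4469, 0.2813, 0.0595]
ee_rot: [[0.526, 0.85, -0.004], [0.85, -0.526, -0.002], [-0.004, -0.002, -1.0]]
wrist_force: [-1.2, 0.4, 0.2]
gripper_width: 0.0006
[ 2.74032424 46.55390997 59.4936955 ] [-1.2394858   0.35674781  0.20524604]
t: 7.08
position: [0.469, 0.2949, 0.0634]
ee_rot: [[0.526, 0.85, 0.002], [0.85, -0.526, 0.001], [0.002, 0.001, -1.0]]
wrist_force: [-0.2, 0.2, 0.4]
gripper_width: 0.0006
[13.70080573 23.05743762 63.38899416] [-0.22529767  0.20206869  0.44614658]
```

View pics/s6.png

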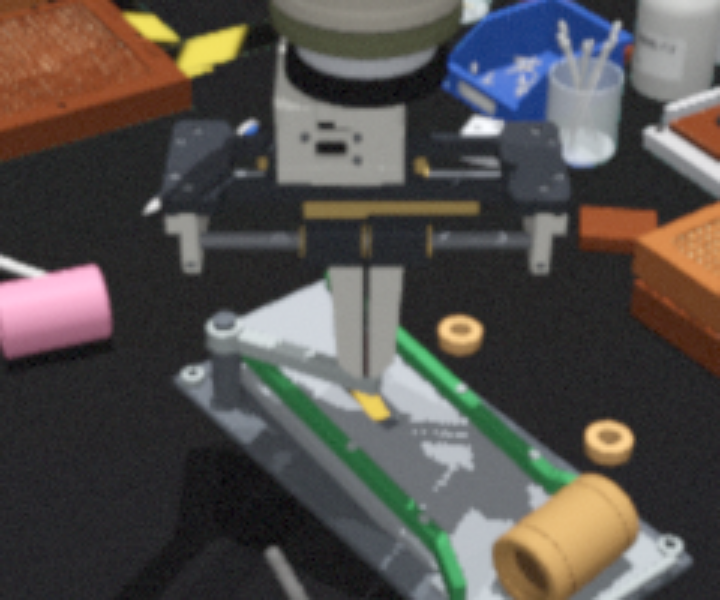

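```bash
python3 -m jog '[[0,[6.8,3.1,0],0],[0,[6.9,3.1,0],0],[0,[7.3,1.9,0],0],[0,[7.3,1.9,0],0],[0,[7.5,0.6,0],0],[0,[7.5,0.6,0],0],[0,[7.5,-0.6,0],0],[0,[7.5,-0.6,0],0],[0,[7.3,-1.9,0],0],[0,[7.3,-1.9,0],0],[0,[6.9,-3.1,0],0],[0,[6.8,-3.1,0],0],[0,[5,-3.4,0],0],[0,[0,0,0],0]]'
python3 - <<'E'
from h import *
o=arm.get_obs();print(stand(o['position'])*1e3,o['wrist_force'])
cv2.imwrite('pics/s7.png',cv2.resize(arm.get_image('side')[140:340,200:440],None,fx=3,fy=3))
E
```

```text
t: 8.3
position: [0.512, 0.375, 0.0625]
ee_rot: [[0.525, 0.851, 0.0], [0.851, -0.525, 0.001], [0.001, -0.0, -1.0]]
wrist_force: [-0.5, -0.1, 1.0]
gripper_width: 0.0005
[ 88.26597844 -28.94351865  62.48052109] [-0.53866412 -0.09860276  0.97607744]
```

View pics/s7.png

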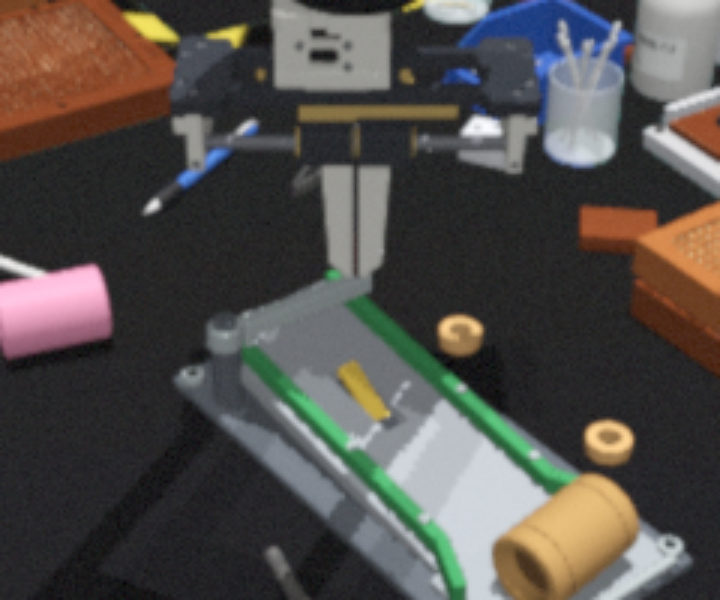

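```bash
python3 -m jog '[[0,[2,-1.6,0],0],[0,[2,-1.6,0],0],[0,[1.6,-1.2,0],0],[0,[1.6,-1.2,0],0],[0,[0,0,0],0],[0,[0,0,0],0]]'
python3 -c "
from h import *
o=arm.get_obs();print(stand(o['position'])*1e3,o['wrist_force'],RS.T@o['wrist_force'][:2])"
python3 -m jog '[[0,[0.8,-0.6,0],0],[0,[0.8,-0.6,0],0],[0,[0,0,0],0],[0,[0,0,0],0]]'
python3 -c "
from h import *
o=arm.get_obs();print(stand(o['position'])*1e3,o['wrist_force'],RS.T@o['wrist_force'][:2])"
```

```text
t: 8.85
position: [0.5113, 0.3827, 0.0625]
ee_rot: [[0.526, 0.85, 0.0], [0.85, -0.526, 0.0], [0.0, -0.0, -1.0]]
wrist_force: [0.4, 0.0, 0.3]
gripper_width: 0.0
[ 95.99606681 -29.16622666  62.50423812] [0.38097409 0.03042863 0.25908221] [-0.0139476  -0.38193275]
t: 9.18
position: [0.5114, 0.3833, 0.0624]
ee_rot: [[0.527, 0.85, -0.0], [0.85, -0.527, -0.002], [-0.002, 0.001, -1.0]]
wrist_force: [-0.3, -6.1, 1.7]
gripper_width: 0.0007
[ 96.56940935 -29.2756334   62.40381154] [-0.29846847 -6.08240063  1.68773532] [-6.00677547  1.00166327]
```

```bash
python3 -m jog '[[0,[-8,0,0],0],[0,[-12,0,0],0],[0,[0,0,-30],0],[0.33,[0,0,-35],-6],[0.33,[0,0,-35],-6.5],[0.33,[0,0,0],-6.5],[0.33,[0,0,0],-6.5],[0.33,[0,0,0],-6.5],[0.33,[0,0,0],-6.5],[0.33,[0,0,0],0],[0.33,[0,0,0],0]]'
python3 - <<'E'
from h import *
o=arm.get_obs();R=o['ee_rot'];print(np.degrees(np.arctan2(R[1][0],R[0][0])),stand(o['position'])*1e3,o['gripper_width'],go(-.155,0,.16))
for n in('side','top'): cv2.imwrite(f'pics/{n}8.png',cv2.resize(arm.get_image(n)[190:370,240:460],None,fx=3,fy=3))
E
```

```text
t: 10.1
position: [0.5004, 0.3676, 0.1624]
ee_rot: [[-0.114, 0.993, -0.0], [0.993, 0.114, 0.0], [0.0, -0.0, -1.0]]
wrist_force: [0.2, 0.3, -0.8]
gripper_width: 0.0306
96.55803231756231 [ 82.18908219 -16.53404931 162.42027233] 0.03059931266072344 [-237.2  -16.1    2.4]
```

View pics/side8.png

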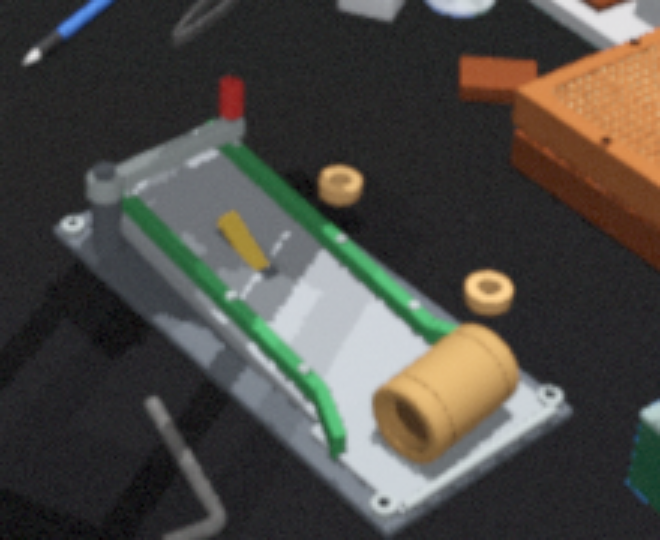

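The gate is shut across the lane, with the red knob at crop (231,98). Next I move behind the sleeve.

```bash
python3 -m jog '[[0.33,[-30,-2,0],0],[0.33,[-30,-2,0],0],[0.33,[-30,-2,0],0],[0.33,[-30,-2,0],0],[0.33,[-30,-2,0],0],[0.33,[-30,-2,0],0],[0.33,[-30,-2,0],0],[0.33,[-27,-2,0],0],[0.33,[0,0,0],0],[0.33,[0,0,0],0]]'
python3 - <<'E'
from h import *
print((proj('side',world(.108,-.04,.074))-[240,190])*3)
o=arm.get_obs();print(stand(o['position'])*1e3,o['gripper_width'],go(-.155,0,.022))
for n in('side','top'): cv2.imwrite(f'pics/{n}9.png',cv2.resize(arm.get_image(n)[170:350,270:490],None,fx=3,fy=3))
E
```

```text
t: 11.03
position: [0.5128, 0.1293, 0.1626]
ee_rot: [[-0.113, 0.994, 0.0], [0.994, 0.113, 0.0], [0.0, 0.0, -1.0]]
wrist_force: [0.2, 0.1, 0.8]
gripper_width: 0.0304
[228.20246409  97.40028555]
[-155.94378967   -1.24918758  162.58175284] 0.030419971734228807 [  0.9  -1.3 140.6]
```

View pics/side9.png

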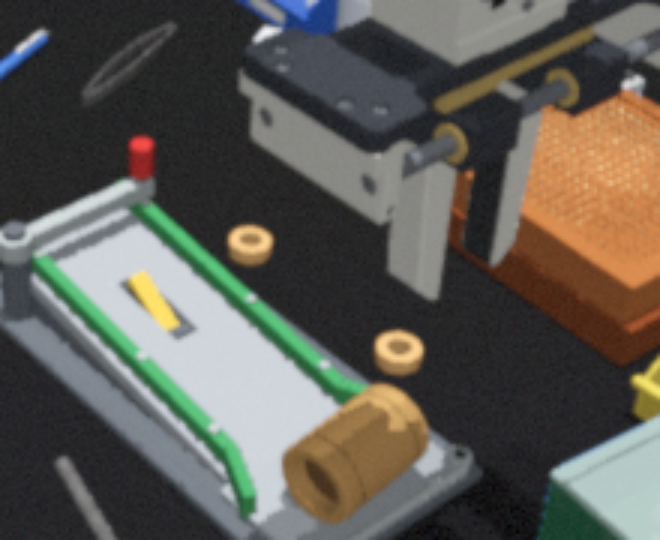

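View pics/top9.png

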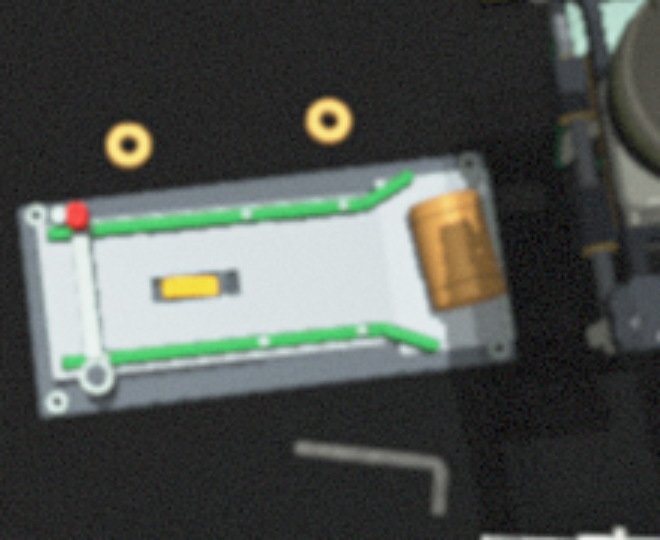

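```bash
python3 - <<'E'
from h import *
o=arm.get_obs();R=np.array(o['ee_rot'])
for tx in(-.0075,.0075):
  for dz in (.014,-.006): print((proj('side',o['position']+R@np.r_[tx,-.033,dz])-[270,170])*3)
cv2.imwrite('pics/boxt.png',cv2.resize(cv2.imread('pics/top0.png')[90:240,410:570],None,fx=4,fy=4))
cv2.imwrite('pics/boxs.png',cv2.resize(cv2.imread('pics/side0.png')[250:430,430:610],None,fx=3.3,fy=3.3))
E
```

```text
[395.91383631 358.27945169]
[400.51333749 322.34573604]
[370.85290846 339.80391192]
[374.93291678 304.03958134]
```

View pics/boxt.png

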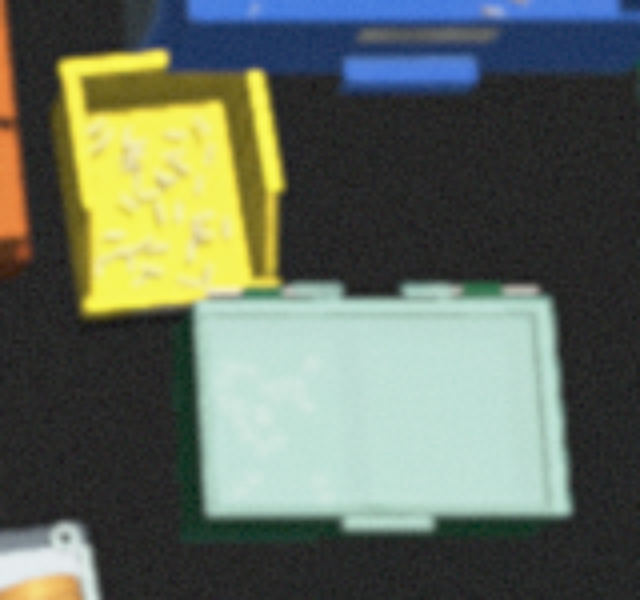

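View pics/boxs.png

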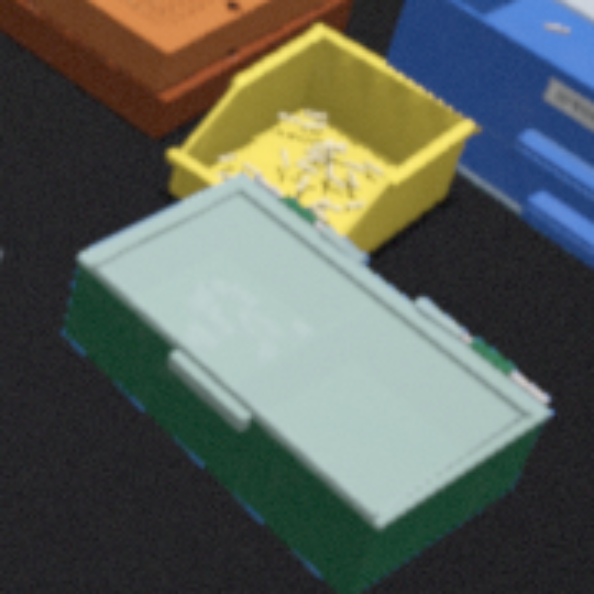

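```bash
python3 - <<'E'
from h import *
a=arm.get_image('side');cv2.imwrite('pics/side10f.png',a)
cv2.imwrite('pics/side10.png',cv2.resize(a[195:275,380:480],None,fx=7,fy=7,interpolation=cv2.INTER_CUBIC))
T2=lambda x,y:(x/4+410-.375,y/4+90-.375);S2=lambda x,y:(x/3.3+430-.35,y/3.3+250-.35)
print('lid corner near', tri(T2(203,518),S2(80,258)), 'far-left',tri(T2(192,303),S2(240,178)),'front right',tri(T2(572,516),S2(380,523)))
E
```

```text
lid corner near (array([0.57091447, 0.1016248 , 0.04537292]), np.float64(0.004216572340301914)) far-left (array([0.67156619, 0.10150965, 0.04355537]), np.float64(0.0016845606066987948)) front right (array([ 0.56866752, -0.06046419,  0.05117844]), np.float64(0.001649070333743682))
```

View pics/side10.png

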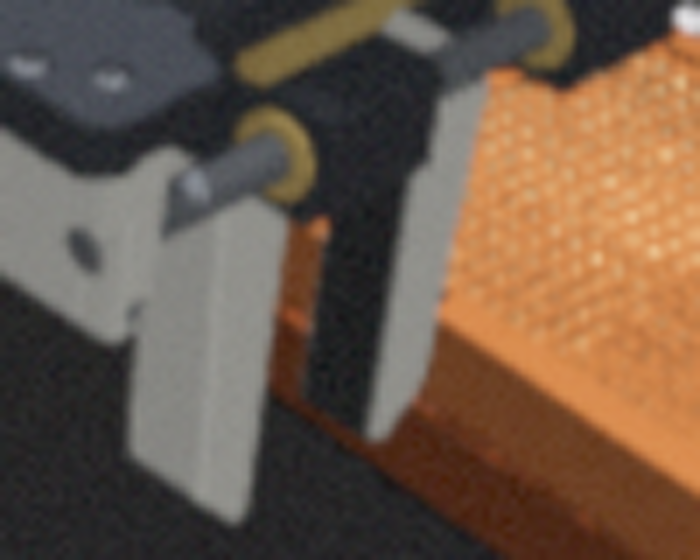

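```bash
python3 - <<'E'
from h import *
o=arm.get_obs();R=np.array(o['ee_rot'])
for tx in(-.0075,-.01):
  for dz in (.014,0,-.006,-.01): print(tx,dz,proj('side',o['position']+R@np.r_[tx,-.0153,dz]))
print('other inner front? obs',(370/7+380,440/7+195),proj('side',o['position']+R@np.r_[-.0075,.0153,-.006]))
E
```

```text
-0.0075 0.014 [411.52383909 283.61736485]
-0.0075 0 [412.69787672 275.31665055]
-0.0075 -0.006 [413.21017144 271.69460985]
-0.0075 -0.01 [413.55481308 269.25791466]
-0.01 0.014 [412.94375006 284.63215033]
-0.01 0 [414.13851739 276.32492899]
-0.01 -0.006 [414.65987938 272.69989729]
-0.01 -0.01 [415.01062841 270.26113809]
other inner front? obs (432.85714285714283, 257.85714285714283) [429.72287598 262.23981212]
```

```bash
python3 -m jog '[[0.33,[0,-1,30],0],[0.33,[0,0,30],0],[0.33,[0,0,30],0],[0.33,[0,0,25],0],[0.33,[0,0,15],0],[0.33,[0,0,8],0],[0.33,[0,0,0],0],[0.33,[0,0,0],0]]'
python3 - <<'E'
from h import *
o=arm.get_obs();print(stand(o['position'])*1e3,o['wrist_force'])
a=arm.get_image('side');cv2.imwrite('pics/side11.png',cv2.resize(a[220:370,310:490],None,fx=4,fy=4,interpolation=cv2.INTER_CUBIC))
a=arm.get_image('top');cv2.imwrite('pics/top11.png',cv2.resize(a[190:340,310:490],None,fx=4,fy=4,interpolation=cv2.INTER_CUBIC))
E
```

```text
t: 11.85
position: [0.5117, 0.131, 0.0248]
ee_rot: [[-0.119, 0.993, -0.0], [0.993, 0.119, 0.0], [0.0, -0.0, -1.0]]
wrist_force: [0.2, 1.2, -0.9]
gripper_width: 0.0304
[-154.08177202   -0.37580598   24.78991351] [ 0.20761046  1.2401107  -0.86062925]
```

View pics/side11.png

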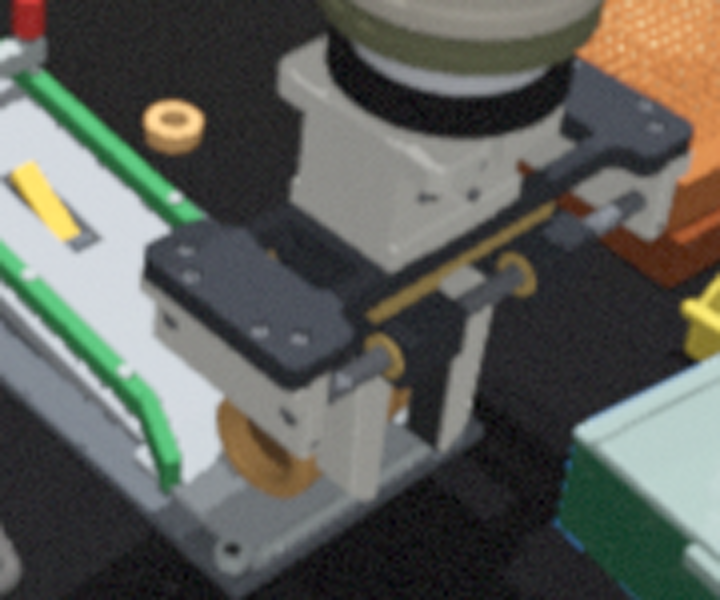

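View pics/top11.png

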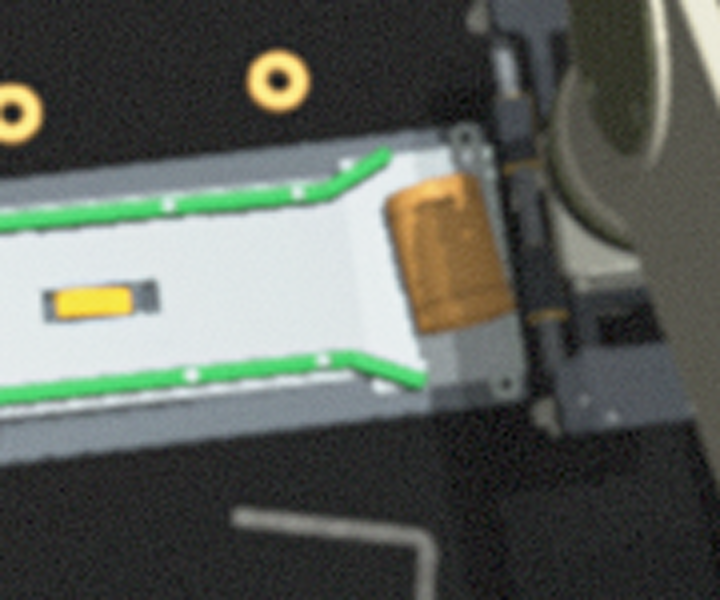

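```bash
python3 -m jog '[[0.33,[0,0,3],0],[0.33,[0,0,2.5],0],[0.33,[2,0,0],0],[0.33,[2,0,0],0],[0.33,[2,0,0],0],[0.33,[2,0,0],0],[0.33,[2,0,0],0],[0.33,[2,0,0],0],[0.33,[2,0,0],0],[0.33,[2,0,0],0],[0.33,[2,0,0],0]]'
python3 - <<'E'
from h import *
o=arm.get_obs();print(stand(o['position'])*1e3,RS.T@o['wrist_force'][:2],o['wrist_force'][2])
a=arm.get_image('side');cv2.imwrite('pics/side12.png',cv2.resize(a[220:370,310:490],None,fx=4,fy=4,interpolation=cv2.INTER_CUBIC))
a=arm.get_image('top');cv2.imwrite('pics/top12.png',cv2.resize(a[190:340,310:490],None,fx=4,fy=4,interpolation=cv2.INTER_CUBIC))
E
```

```text
t: 12.87
position: [0.5095, 0.1484, 0.0189]
ee_rot: [[-0.118, 0.993, -0.0], [0.993, 0.118, 0.0], [0.0, -0.0, -1.0]]
wrist_force: [0.6, 0.0, -1.1]
gripper_width: 0.0306
[-136.54837039   -0.16089566   18.93626053] [-0.02546864 -0.57162982] -1.1434919126608358
```

View pics/side12.png

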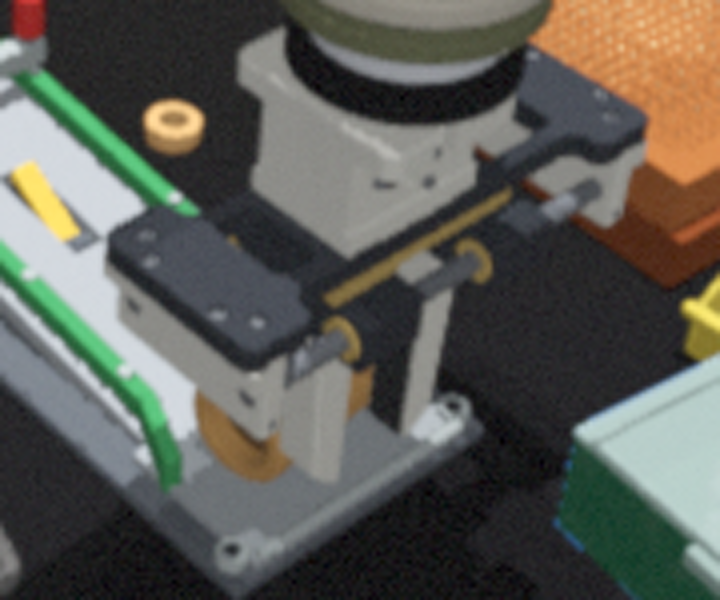

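View pics/top12.png

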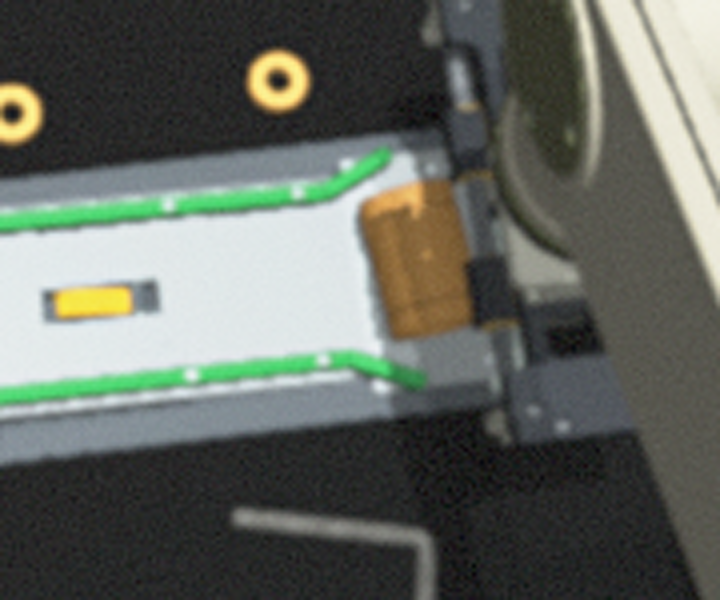

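```bash
python3 -m jog '[[0.33,[2,0,0],0],[0.33,[2,0,0],0],[0.33,[2,0,0],0],[0.33,[2,0,0],0],[0.33,[2,0,0],0],[0.33,[2,0,0],0],[0.33,[2,0,0],0],[0.33,[2,0,0],0],[0.33,[2,0,0],0],[0.33,[2,0,0],0],[0.33,[2,0,0],0],[0.33,[2,0,0],0],[0.33,[2,0,0],0],[0.33,[2,0,0],0]]'
python3 - <<'E'
from h import *
o=arm.get_obs();print(stand(o['position'])*1e3,RS.T@o['wrist_force'][:2],o['wrist_force'][2])
a=arm.get_image('top');cv2.imwrite('pics/top13.png',cv2.resize(a[190:340,310:490],None,fx=4,fy=4,interpolation=cv2.INTER_CUBIC))
E
```

```text
t: 14.13
position: [0.5062, 0.1762, 0.0189]
ee_rot: [[-0.118, 0.993, -0.0], [0.993, 0.118, 0.0], [0.0, -0.0, -1.0]]
wrist_force: [-0.5, -1.5, 0.9]
gripper_width: 0.0308
[-1.08549252e+02 -1.05133913e-01  1.89195085e+01] [-1.39061908  0.62249131] 0.8531697136525491
```

View pics/top13.png

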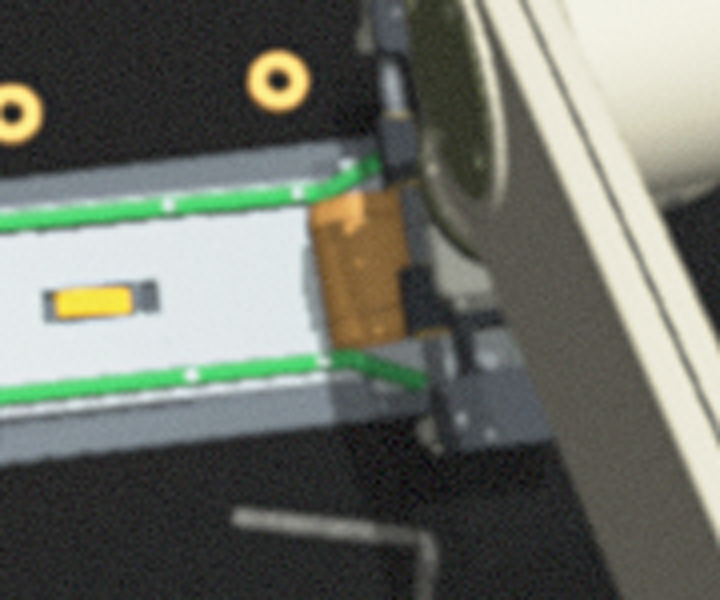

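```bash
python3 -m jog '[[0.33,[2,0,0],0],[0.33,[2,0,-0.2],0],[0.33,[2,0,-0.25],0],[0.33,[2,0,-0.25],0],[0.33,[2,0,-0.25],0],[0.33,[2,0,-0.25],0],[0.33,[2,0,-0.25],0],[0.33,[2,0,-0.25],0],[0.33,[2,0,-0.25],0],[0.33,[2,0,-0.25],0],[0.33,[2,0,-0.25],0],[0.33,[2,0,-0.25],0],[0.33,[2,0,-0.25],0],[0.33,[2,0,-0.25],0],[0.33,[2,0,-0.25],0],[0.33,[2,0,-0.25],0]]'
python3 - <<'E'
from h import *
o=arm.get_obs();print(stand(o['position'])*1e3,RS.T@o['wrist_force'][:2],o['wrist_force'][2])
a=arm.get_image('top');cv2.imwrite('pics/top14.png',cv2.resize(a[190:340,270:450],None,fx=4,fy=4,interpolation=cv2.INTER_CUBIC))
a=arm.get_image('side');cv2.imwrite('pics/side14.png',cv2.resize(a[200:350,270:450],None,fx=4,fy=4,interpolation=cv2.INTER_CUBIC))
E
```

```text
t: 15.52
position: [0.5024, 0.2079, 0.0226]
ee_rot: [[-0.118, 0.993, -0.0], [0.993, 0.118, -0.0], [0.0, -0.0, -1.0]]
wrist_force: [0.6, -1.4, 1.0]
gripper_width: 0.0309
[-7.66029447e+01 -3.19676866e-02  2.26438989e+01] [-1.45398298 -0.41739347] 1.022903512064634
```

View pics/top14.png

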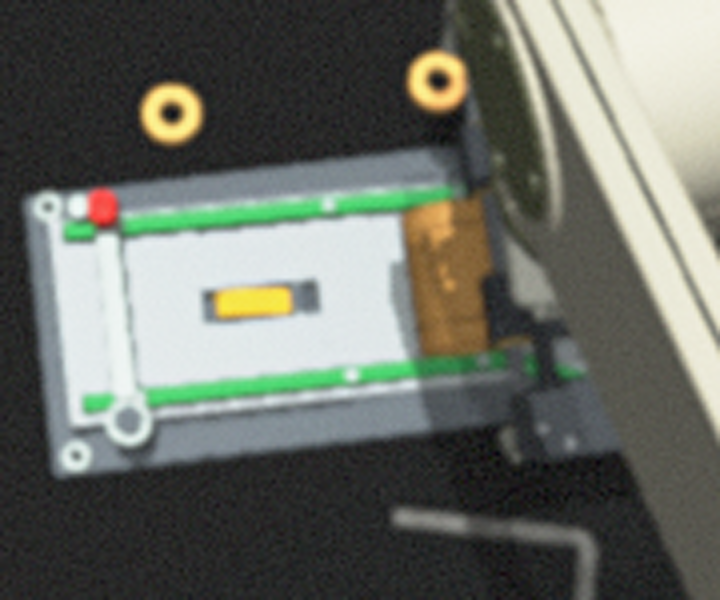

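View pics/side14.png

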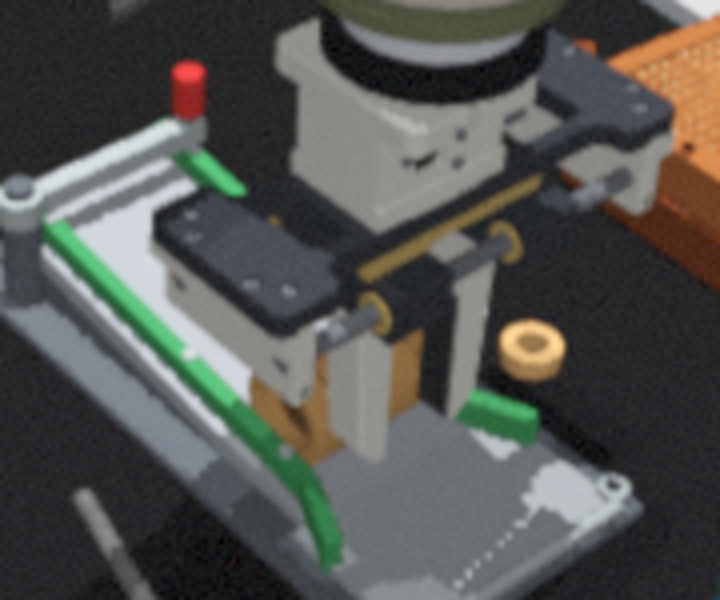

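Sleeve is squared up between the rails and follows the fingers at about 1.4 N. I'll continue up the slope.

```bash
python3 -m jog '[[0.33,[2.5,0,-0.31],0],[0.33,[2.5,0,-0.31],0],[0.33,[2.5,0,-0.31],0],[0.33,[2.5,0,-0.31],0],[0.33,[2.5,0,-0.31],0],[0.33,[2.5,0,-0.31],0],[0.33,[2.5,0,-0.31],0],[0.33,[2.5,0,-0.31],0],[0.33,[2.5,0,-0.31],0],[0.33,[2.5,0,-0.31],0],[0.33,[2.5,0,-0.31],0],[0.33,[2.5,0,-0.31],0],[0.33,[2.5,0,-0.31],0],[0.33,[2.5,0,-0.31],0],[0.33,[2.5,0,-0.31],0],[0.33,[2.5,0,-0.31],0],[0.33,[2.5,0,-0.31],0],[0.33,[2.5,0,-0.31],0],[0.33,[2.5,0,-0.31],0],[0.33,[2.5,0,-0.31],0]]'
python3 -c "
from h import *
o=arm.get_obs();print(stand(o['position'])*1e3,RS.T@o['wrist_force'][:2],o['wrist_force'][2])"
python3 -m jog '[[0.33,[2,0,-0.25],0],[0.33,[2,0,-0.25],0],[0.33,[2,0,-0.25],0],[0.33,[2,0,-0.25],0],[0.33,[2,0,-0.25],0],[0.33,[2,0,-0.25],0],[0.33,[2,0,-0.25],0],[0.33,[2,0,-0.25],0],[0.33,[2,0,-0.25],0],[0.33,[2,0,-0.25],0]]'
python3 - <<'E'
from h import *
o=arm.get_obs();print(stand(o['position'])*1e3,RS.T@o['wrist_force'][:2],o['wrist_force'][2])
a=arm.get_image('top');cv2.imwrite('pics/top15.png',cv2.resize(a[190:340,270:450],None,fx=4,fy=4,interpolation=cv2.INTER_CUBIC))
a=arm.get_image('side');cv2.imwrite('pics/side15.png',cv2.resize(a[200:350,250:430],None,fx=4,fy=4,interpolation=cv2.INTER_CUBIC))
E
```

```text
t: 17.28
position: [0.4965, 0.2576, 0.0289]
ee_rot: [[-0.118, 0.993, -0.0], [0.993, 0.118, -0.0], [-0.0, -0.0, -1.0]]
wrist_force: [0.3, -3.6, 1.2]
gripper_width: 0.0306
[-26.55760516   0.03437963  28.86538226] [-3.60804752  0.13343232] 1.209871235740147
t: 18.12
position: [0.4942, 0.2774, 0.0314]
ee_rot: [[-0.118, 0.993, 0.0], [0.993, 0.118, -0.0], [-0.0, -0.0, -1.0]]
wrist_force: [0.8, -2.9, 2.0]
gripper_width: 0.0309
[-6.63725969  0.06419656 31.35504087] [-3.01839432 -0.48019141] 1.9515878174768697
```

View pics/top15.png

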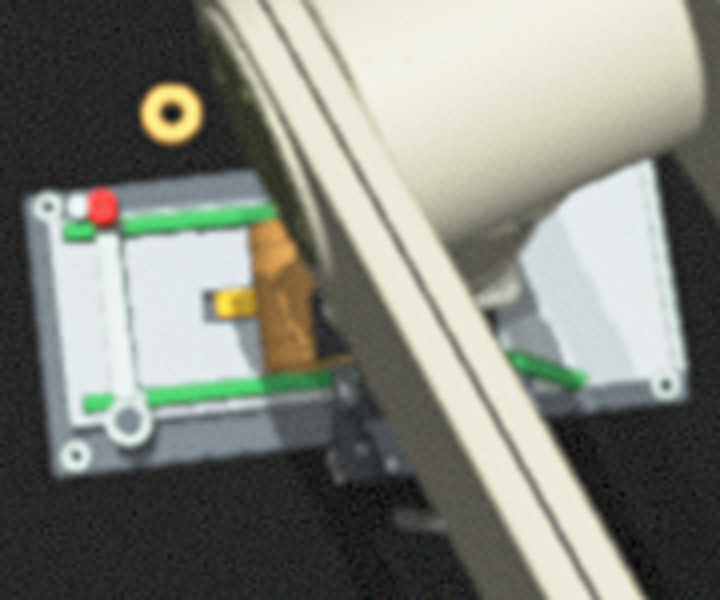

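View pics/side15.png

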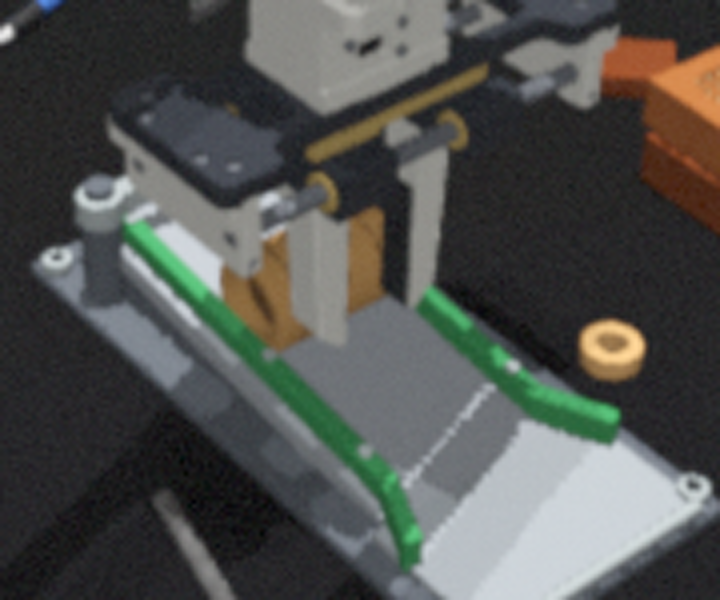

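```bash
python3 -m jog '[[0.33,[1.5,0,-0.18],0],[0.33,[1.5,0,-0.18],0],[0.33,[1.5,0,-0.18],0],[0.33,[1.5,0,-0.18],0],[0.33,[1.5,0,-0.18],0],[0.33,[1.5,0,-0.18],0],[0.33,[1.5,0,-0.18],0],[0.33,[1.5,0,-0.18],0],[0.33,[1.5,0,-0.18],0],[0.33,[1.5,0,-0.18],0],[0.33,[1.5,0,-0.18],0],[0.33,[1.5,0,-0.18],0],[0.33,[1.5,0,-0.18],0],[0.33,[1.5,0,-0.18],0],[0.33,[1.5,0,-0.18],0],[0.33,[1.5,0,-0.18],0],[0.33,[1.5,0,-0.18],0],[0.33,[1.5,0,-0.18],0],[0.33,[1.5,0,-0.18],0],[0.33,[1.5,0,-0.18],0]]'
python3 -c "
from h import *
o=arm.get_obs();print(stand(o['position'])*1e3,RS.T@o['wrist_force'][:2],o['wrist_force'][2])"
python3 -m jog '[[0.33,[1.2,0,-0.15],0],[0.33,[1.2,0,-0.15],0],[0.33,[1.2,0,-0.15],0],[0.33,[1.2,0,-0.15],0],[0.33,[1.2,0,-0.15],0],[0.33,[1.2,0,-0.15],0],[0.33,[1.2,0,-0.15],0],[0.33,[1.2,0,-0.15],0],[0.33,[1.2,0,-0.15],0],[0.33,[1.2,0,-0.15],0],[0.33,[1.2,0,-0.15],0],[0.33,[1.2,0,-0.15],0],[0.33,[1.2,0,-0.15],0],[0.33,[1.2,0,-0.15],0],[0.33,[1.2,0,-0.15],0],[0.33,[1.2,0,-0.15],0]]'
python3 - <<'E'
from h import *
o=arm.get_obs();print(stand(o['position'])*1e3,RS.T@o['wrist_force'][:2],o['wrist_force'][2])
a=arm.get_image('top');cv2.imwrite('pics/top16.png',cv2.resize(a[190:340,270:450],None,fx=4,fy=4,interpolation=cv2.INTER_CUBIC))
a=arm.get_image('side');cv2.imwrite('pics/side16.png',cv2.resize(a[180:330,250:430],None,fx=4,fy=4,interpolation=cv2.INTER_CUBIC))
E
```

```text
t: 19.88
position: [0.4906, 0.3072, 0.0349]
ee_rot: [[-0.118, 0.993, -0.0], [0.993, 0.118, 0.0], [0.0, -0.0, -1.0]]
wrist_force: [0.7, -3.1, 3.1]
gripper_width: 0.0308
[23.39692133  0.16425739 34.91298688] [-3.20304442 -0.33365396] 3.1378571169309417
t: 21.22
position: [0.4884, 0.3263, 0.0373]
ee_rot: [[-0.118, 0.993, -0.0], [0.993, 0.118, 0.0], [0.0, -0.0, -1.0]]
wrist_force: [-0.6, -0.5, 0.3]
gripper_width: 0.0307
[42.59735661  0.18648015 37.32257258] [-0.43270499  0.68757529] 0.2955074503354264
```

View pics/side16.png

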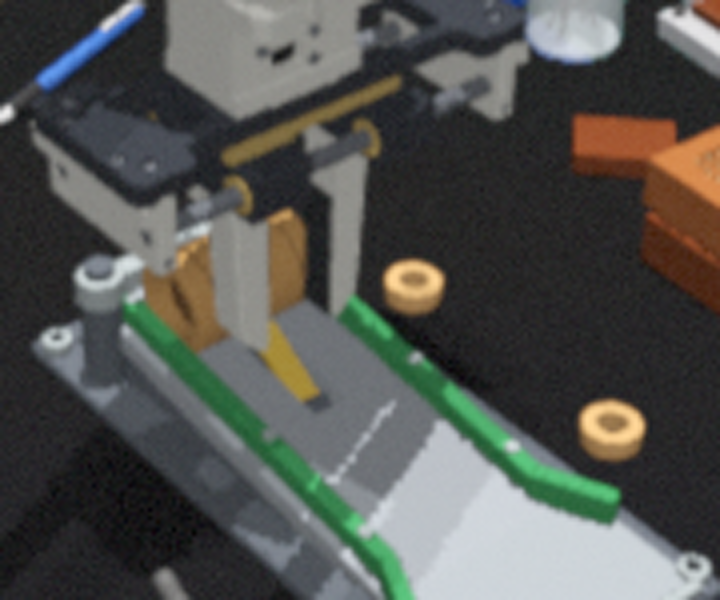

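View pics/top16.png

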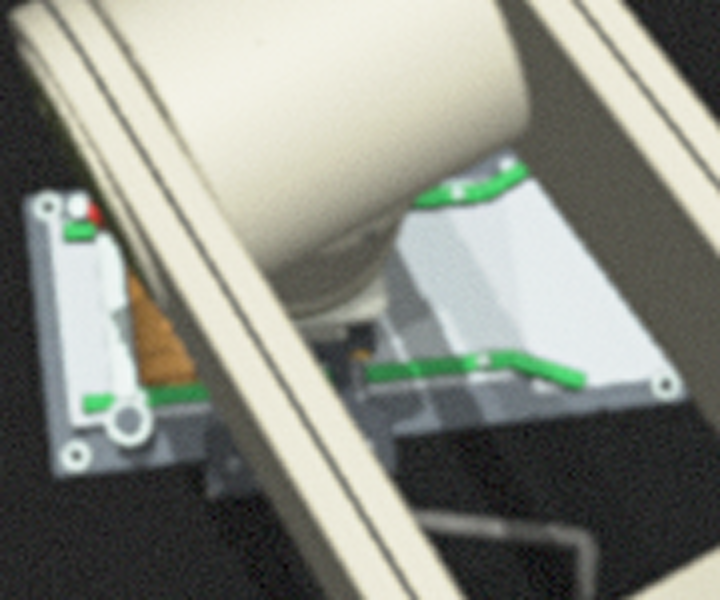

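```bash
python3 -m jog '[[0.33,[1,0,-0.12],0],[0.33,[1,0,-0.12],0],[0.33,[1,0,-0.12],0],[0.33,[1,0,-0.12],0],[0.33,[1,0,-0.12],0],[0.33,[1,0,-0.12],0]]'
python3 -c "
from h import *
o=arm.get_obs();print(stand(o['position'])*1e3,RS.T@o['wrist_force'][:2],o['wrist_force'][2])"
python3 -m jog '[[0.33,[0.8,0,-0.1],0],[0.33,[0.8,0,-0.1],0],[0.33,[0,0,0],0]]'
python3 - <<'E'
from h import *
o=arm.get_obs();print(stand(o['position'])*1e3,RS.T@o['wrist_force'][:2],o['wrist_force'][2])
a=arm.get_image('top');cv2.imwrite('pics/top17.png',cv2.resize(a[190:340,270:450],None,fx=4,fy=4,interpolation=cv2.INTER_CUBIC))
a=arm.get_image('side');cv2.imwrite('pics/side17.png',cv2.resize(a[180:330,250:430],None,fx=4,fy=4,interpolation=cv2.INTER_CUBIC))
E
```

```text
t: 21.82
position: [0.4879, 0.3319, 0.0382]
ee_rot: [[-0.118, 0.993, 0.0], [0.993, 0.118, -0.0], [-0.0, 0.0, -1.0]]
wrist_force: [0.1, -1.7, 1.4]
gripper_width: 0.0307
[4.82631591e+01 3.38456036e-02 3.81901978e+01] [-1.65886491  0.05824778] 1.425359118057558
t: 22.07
position: [0.4877, 0.333, 0.0382]
ee_rot: [[-0.118, 0.993, 0.0], [0.993, 0.118, -0.001], [-0.001, -0.0, -1.0]]
wrist_force: [1.1, -5.4, 2.4]
gripper_width: 0.0309
[49.32768782  0.07764867 38.24680887] [-5.48995765 -0.44570758] 2.434913141371895
```

View pics/side17.png

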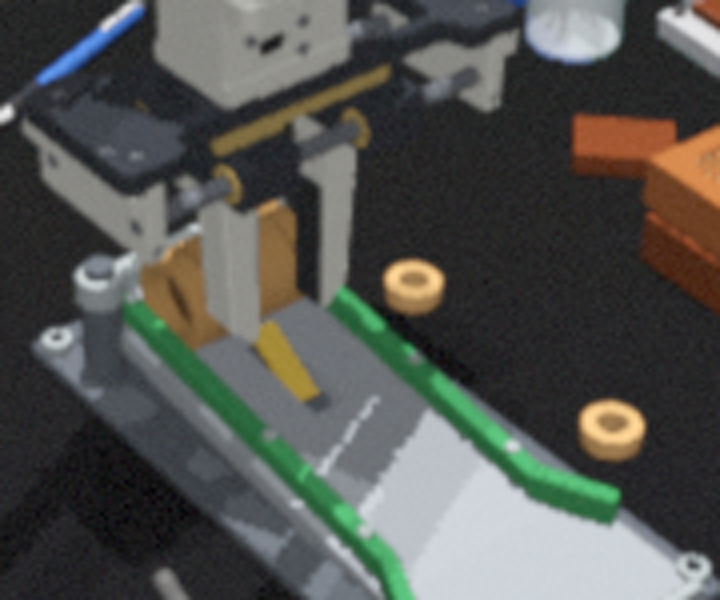

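View pics/top17.png

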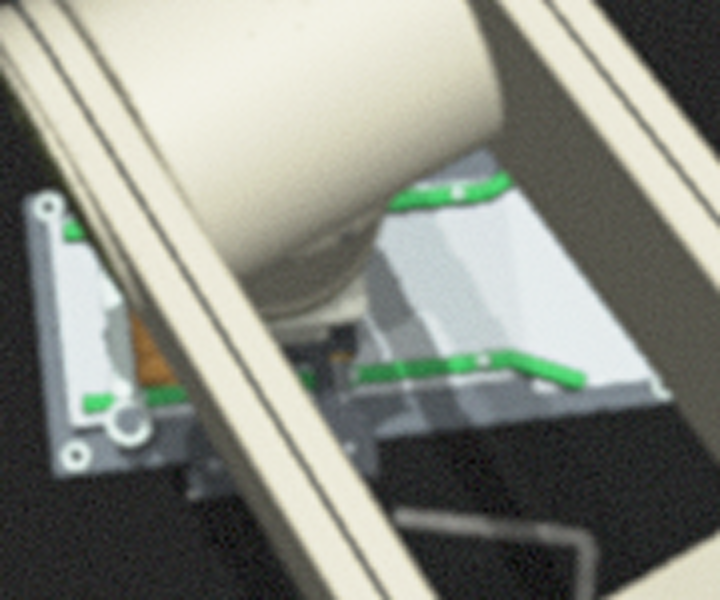

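```bash
python3 -m jog '[[0.33,[0.6,0,-0.1],0],[0.33,[0,0,0],0],[0.33,[0,0,0],0]]'
python3 -c "
from h import *
o=arm.get_obs();print(stand(o['position'])*1e3,RS.T@o['wrist_force'][:2],o['wrist_force'][2])"
python3 -m jog '[[0.33,[-0.6,0,0],0],[0.33,[-0.6,0,0],0],[0.33,[-0.6,0,0],0],[0.33,[-0.6,0,0],0],[0.33,[-0.6,0,0],0],[0.33,[-0.6,0,0],0],[0.33,[-0.6,0,0],0],[0.33,[-0.6,0,0],0],[0.33,[-0.6,0,0],0],[0.33,[-0.6,0,0],0],[0.33,[0,0,0],0]]'
python3 - <<'E'
from h import *
o=arm.get_obs();print(stand(o['position'])*1e3,RS.T@o['wrist_force'][:2],o['wrist_force'][2])
a=arm.get_image('side');cv2.imwrite('pics/side18.png',cv2.resize(a[200:320,270:400],None,fx=5,fy=5,interpolation=cv2.INTER_CUBIC))
E
```

```text
t: 22.42
position: [0.4877, 0.3331, 0.0383]
ee_rot: [[-0.117, 0.993, 0.0], [0.993, 0.117, -0.002], [-0.002, -0.0, -1.0]]
wrist_force: [1.3, -7.5, 2.6]
gripper_width: 0.0306
[49.44253329  0.0644555  38.28495181] [-7.61696575 -0.38321449] 2.6299623632410603
t: 23.33
position: [0.4882, 0.3282, 0.0384]
ee_rot: [[-0.118, 0.993, 0.0], [0.993, 0.118, 0.0], [0.0, 0.0, -1.0]]
wrist_force: [0.4, 0.8, 0.1]
gripper_width: 0.0307
[44.54777819  0.13600686 38.38068056] [ 0.73468347 -0.43955516] 0.08431162744057732
```

View pics/side18.png

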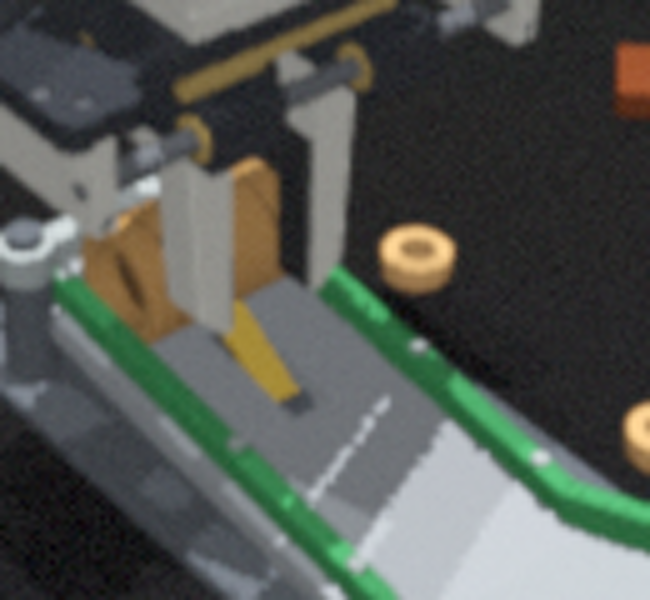

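The fingers have come off with no force, and the sleeve stays on the dog. I'll withdraw fully.

```bash
python3 -m jog '[[0.33,[-1,0,0],0],[0.33,[-1,0,0],0],[0.33,[-1,0,0],0],[0.33,[-3,0,0],0],[0.33,[-8,0,0],0],[0.33,[-10,0,0],0],[0.33,[-10,0,0],0],[0.33,[0,0,-25],0],[0.33,[0,0,-35],0],[0.33,[0,0,-35],0],[0.33,[-30,0,-35],0],[0.33,[-35,0,0],0],[0.33,[-35,0,0],0],[0.33,[-35,0,0],0],[0.33,[-35,0,0],0],[0.33,[0,0,0],0],[0.33,[0,0,0],0]]'
python3 - <<'E'
from h import *
o=arm.get_obs();print(stand(o['position'])*1e3,o['wrist_force'])
for n in('side','top'):
  a=arm.get_image(n);cv2.imwrite(f'pics/{n}19f.png',a);cv2.imwrite(f'pics/{n}19.png',cv2.resize(a[200:320,270:430],None,fx=5,fy=5,interpolation=cv2.INTER_CUBIC))
E
```

```text
t: 24.8
position: [0.512, 0.126, 0.165]
ee_rot: [[-0.113, 0.994, 0.0], [0.994, 0.113, -0.0], [-0.0, 0.0, -1.0]]
wrist_force: [-1.2, 0.6, -0.3]
gripper_width: 0.0306
[-1.59042194e+02 -3.99403116e-02  1.65042651e+02] [-1.2043422   0.61644785 -0.32643083]
```

View pics/side19.png

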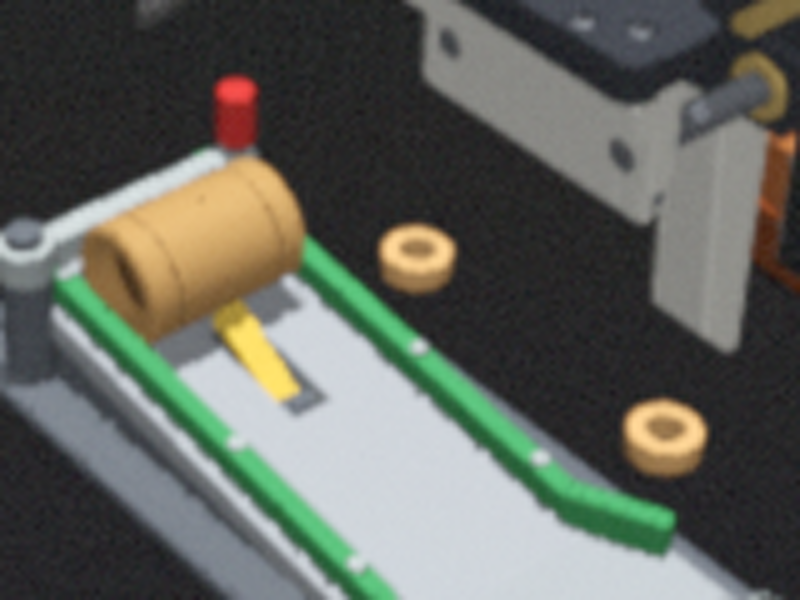

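View pics/top19.png

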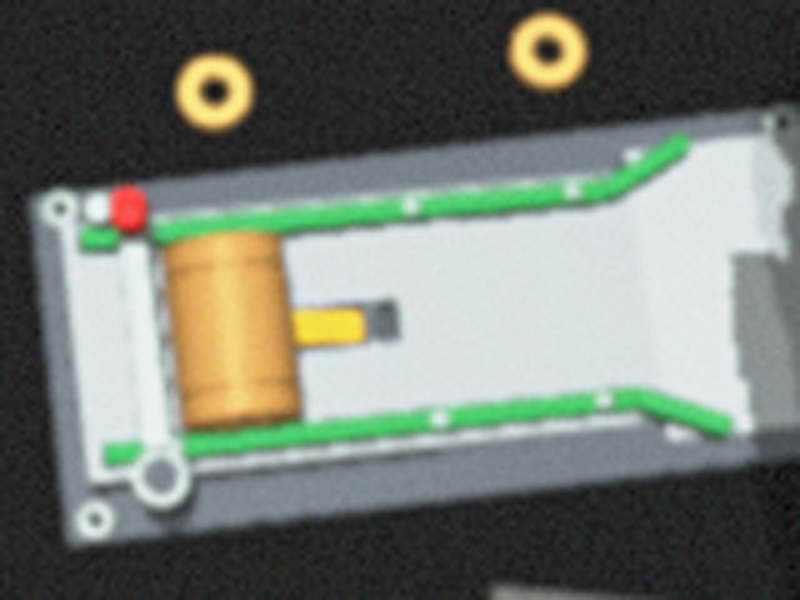

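```bash
python3 - <<'E'
from h import *
a=cv2.imread('pics/top19f.png');h=cv2.cvtColor(a,cv2.COLOR_BGR2HSV)
m=cv2.inRange(h,(8,90,60),(20,255,255));m[:235]=0;m[290:]=0;m[:,:298]=0;m[:,332:]=0
c=max(cv2.findContours(m,0,1)[0],key=cv2.contourArea);r=cv2.minAreaRect(c);print(r)
print('sleeve stand',stand(onz('top',r[0],.053+.0)))
print('expect at gate',81.1,' settled 2-4 back: 77-79')
for x in (.0811,.0785,.075,.058): print(x,proj('top',world(x,0,.053)),proj('side',world(x,0,.053)))
a=cv2.imread('pics/side19f.png');h=cv2.cvtColor(a,cv2.COLOR_BGR2HSV)
m=cv2.inRange(h,(8,90,60),(20,255,255));m[:225]=0;m[270:]=0;m[:,:285]=0;m[:,332:]=0
c=max(cv2.findContours(m,0,1)[0],key=cv2.contourArea);print(cv2.minAreaRect(c))
E
```

```text
((316.23846435546875, 265.9076843261719), (37.582523345947266, 24.558874130249023), 82.87498474121094)
sleeve stand [0.07790554 0.0007093  0.053     ]
expect at gate 81.1  settled 2-4 back: 77-79
0.0811 [314.37713518 265.7248261 ] [307.23508389 248.08387232]
0.0785 [315.85308724 265.54999365] [308.1632944  248.81958307]
0.075 [317.83967958 265.3146738 ] [309.41815324 249.81419921]
0.058 [327.48449933 264.17220614] [315.60185444 254.71547479]
((309.3999938964844, 249.300048828125), (25.043960571289062, 44.27414321899414), 63.43495178222656)
```

```bash
python3 -c "
from h import *
a=cv2.imread('pics/top0.png').astype(int);b=arm.get_image('top').astype(int)
for s in ((slice(200,228),slice(300,395)),(slice(312,345),slice(362,425))): print(abs(a[s]-b[s]).mean())
cv2.imwrite('pics/top20.png',b.astype('uint8'))
print(arm.sign_off())"
```

```text
4.95375939849624
4.849286515953183
the job is handed in; nothing more can be done
None
```

The gate is shut against its stop pin and the bronze sleeve rests on the raised dog just below it. I signed off at about 25 s of the 51 s allowed.

**What I did**
- **Gate:** I pushed it shut by its knob with closed fingers, until the stop pin pushed back with about 6 N.
- **Sleeve:** I rolled it up with two spread fingertips at 15–30 mm/s. The push read 1–4 N most of the way, rising to 7.6 N once it was against the gate. Then I backed off slowly.

**Last checks**
- **Gate:** the bar is square across the lane in the top picture, with the knob where it should be when shut.
- **Sleeve:** its centre is at stand x ≈ 77.9 mm, about 3 mm back from gate contact (81.1 mm). That is within the expected settling onto the dog.
- **Dog:** its tip is hidden under the sleeve, so I judge it raised because the sleeve holds on the slope with nothing touching it.
- **Loose parts:** the areas around the collars and the hexagon key show only small picture differences since the start (mean about 5 of 255 grey levels), with nothing visibly moved.

**What disagreed:** the fingertips sit about 20 mm higher than the stated 14 mm ahead of the TCP. On my first gate push the closed fingers passed over the knob without touching it. I measured the real tip height in the side picture and used it for the rest of the job.

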